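# Find the loose hold-down bolt and hold its cover open

### The arm

A 6-joint arm with a two-finger parallel gripper is mounted at the origin on the work surface. World frame = base frame: x ahead of the robot, y to its left, z up, the work surface at z = 0. Lengths are in m, angles in degrees, forces in N, time in s.
With the tool pointing down it reaches from about 0.375 to 0.975 m from the base axis. Payload 3.8 kg.
Tool frame: the origin (TCP) lies between the finger pads; the fingertips stand finger_overhang ahead of it and the grasp point (between the pads) lies 8 mm behind it (finger_overhang is the distance from the TCP to the fingertips, in m); z points along the fingers, y is the direction in which the jaws open and shut (so a half turn about z gives the same grasp; the last joint's range is limited). The gripper opens to 88 mm and grips with 3 to 60 N. Pads are 18 mm wide; open, the fingers measure 123 mm over their backs; the gripper's body (75 mm by 187 mm) begins 45 mm behind the grasp point.
Start: joints at [-2.114, 15.12, 91.902, -0, 72.978, -2.114], TCP at [0.675, -0, 0.25] pointing down, gripper open.
Joint ranges: [-150.88, 150.88], [-54.13, 125.18], [17.81, 147.31], [-75.09, 255.09], [0, 152.58], [-146.25, 146.25]. Speed limits (degrees/s): [147.25, 147.25, 180, 180, 180, 180].

### API

Orientations are given as a 3x3 rotation matrix whose columns are the frame's x, y, z axes.
In Python, from rig import state, capture, sign_off, finger_overhang gives the robot as it stands.
- The arm moves only by the tool jog_arm, never from a script. Its argument "moves" is a list that holds one entry, the list of rows, each a list of 7 numbers: the opening, from 0 (shut) to 1 (fully open), then the shift along the tool's x, y, z in units of 30 mm (1.0 is 30 mm), then the turn, a rotation vector about the tool's x, y, z in degrees. In form: [[[grip, dx, dy, dz, rx, ry, rz], ...]]. A call has 1 to 8 rows; each row is the pose to reach, as a shift and turn from the pose commanded when the call began, along the tool's axes at that moment; what a row does not reach only later rows make up. A row lasts 1/10 s, in which the tool goes at most 50 mm and 8.59 degrees, less where a joint would pass 70% of its speed; a pose out of reach is approached as far as the arm can. A call with a gripper value outside its range is refused whole. The fingers move at their own pace and stop on an object; "squeeze" is the grip in N (left out, the last holds). Time passes only in rows, so rows that repeat a pose let the fingers close. It gives the time, the measured TCP pose, the force and the opening at its end, in the units of the state.
- state(): the state, without advancing time (a new reading comes with each control period).
- capture(name): name is "scene" or "side" or "wrist"; returns a dict with "color" (400x640x3 uint8, red, green, blue), "fx", "fy", "cx", "cy" (pixels), "cam_to_world" (4x4, takes a point from camera to world coordinates). Camera axes: x right, y down, z forward; pixel columns grow to the right and rows downward; lengths in m; the calibration is good to about 2 mm. The wrist camera is an equidistant fisheye: a pixel r from the principal point sees the ray r / f radians off the axis. A picture is of the moment at which its call begins. There is no depth.
- sign_off(): hands the job in, once; it reports no verdict.
The state is a dict: "clock": time; "qpos": joint angles; "joint_vel": joint speeds; "effort": joint torques, N m; "tool_pos": TCP position; "eef_rot": TCP orientation; "contact_force": force on the tool from outside, world axes, zero at the start; "wrist_torque": the same for the moment, N m; "width": finger opening in m.
Only numpy, scipy, OpenCV 4.12 (cv2) and the standard library are available. Lean on these libraries where they do the work, as an engineer would, in place of code of your own. Each camera call takes 0.05 s, during which the arm holds its last target. There are 200 camera calls.

### The job

One of the three green blocks on the machine bench has a loose bolt: tap the bolt heads from above until you find the one that sinks, and push that one right down. Then lift the yellow cover of that same block by its black handle to about 60 degrees and finish holding it there, so that the fitter can reach the lock nut beneath; do not let go. Tap before you lift, leave the covers of the tight bolts shut, and do not disturb the bin, wrench and bottle.

Things in the scene. Friction and masses are not known exactly. Their poses are not given: they have to be found in the camera images.
- block_left: the left-hand (+y) hold-down block, green, fixed to the bench: 130 x 80 x 50 mm high, running from 60 mm before (-x) to 70 mm beyond (+x) its origin and 40 mm to either side. Origin on the bench below the hinge line; own x axis points from the handle over the hinge to the bolt (away from the robot), z up. Somewhat turned about z
- bolt_left_top (a point): centre of the top face of the left-hand (+y) block's steel hex bolt head (33 mm across, 12.5 mm thick, on a brass shank); 34 mm along the block's x from its origin, 74.5 mm above the bench when up; tap it straight down
- bolt_left (a joint): how far the left-hand (+y) bolt has sunk, m: 0 up (all start so). The loose bolt gives under about 4 N, sinks 8 mm to its stop and stays down; a tight one gives less than 1.5 mm. Which of the three is loose differs each time and cannot be seen beforehand
- cap_left (a joint): opening angle of the left-hand (+y) block's yellow hinged cover (58 x 78 x 6 mm, 0.15 kg), rad: 0 shut (all start so), 1.4 its stop. The bolt does not lock it. Hinge line along the block's y, free edge towards the robot (block's -x). It swings freely and falls shut when let go, from any angle
- cap_left_bar (a point): middle of the left-hand (+y) cover's handle bar: black, round, 10 mm thick, along the block's y, 58 mm clear between its two arms, 35 mm of clear gap between bar and cover edge; 100 mm from the hinge line in the plane of the cover, 53 mm above the bench when shut, open air below it; rises and swings away from the robot as the cover opens
- cap_left_hinge (a point): middle of the left-hand (+y) cover's hinge line, fixed, 53 mm above the block's origin
- block_mid: the middle hold-down block, green, fixed to the bench: 130 x 80 x 50 mm high, running from 60 mm before (-x) to 70 mm beyond (+x) its origin and 40 mm to either side. Origin on the bench below the hinge line; own x axis points from the handle over the hinge to the bolt (away from the robot), z up. Somewhat turned about z
- bolt_mid_top (a point): centre of the top face of the middle block's steel hex bolt head (33 mm across, 12.5 mm thick, on a brass shank); 34 mm along the block's x from its origin, 74.5 mm above the bench when up; tap it straight down
- bolt_mid (a joint): how far the middle bolt has sunk, m: 0 up (all start so). The loose bolt gives under about 4 N, sinks 8 mm to its stop and stays down; a tight one gives less than 1.5 mm. Which of the three is loose differs each time and cannot be seen beforehand
- cap_mid (a joint): opening angle of the middle block's yellow hinged cover (58 x 78 x 6 mm, 0.15 kg), rad: 0 shut (all start so), 1.4 its stop. The bolt does not lock it. Hinge line along the block's y, free edge towards the robot (block's -x). It swings freely and falls shut when let go, from any angle
- cap_mid_bar (a point): middle of the middle cover's handle bar: black, round, 10 mm thick, along the block's y, 58 mm clear between its two arms, 35 mm of clear gap between bar and cover edge; 100 mm from the hinge line in the plane of the cover, 53 mm above the bench when shut, open air below it; rises and swings away from the robot as the cover opens
- cap_mid_hinge (a point): middle of the middle cover's hinge line, fixed, 53 mm above the block's origin
- block_right: the right-hand (-y) hold-down block, green, fixed to the bench: 130 x 80 x 50 mm high, running from 60 mm before (-x) to 70 mm beyond (+x) its origin and 40 mm to either side. Origin on the bench below the hinge line; own x axis points from the handle over the hinge to the bolt (away from the robot), z up. Somewhat turned about z
- bolt_right_top (a point): centre of the top face of the right-hand (-y) block's steel hex bolt head (33 mm across, 12.5 mm thick, on a brass shank); 34 mm along the block's x from its origin, 74.5 mm above the bench when up; tap it straight down
- bolt_right (a joint): how far the right-hand (-y) bolt has sunk, m: 0 up (all start so). The loose bolt gives under about 4 N, sinks 8 mm to its stop and stays down; a tight one gives less than 1.5 mm. Which of the three is loose differs each time and cannot be seen beforehand
- cap_right (a joint): opening angle of the right-hand (-y) block's yellow hinged cover (58 x 78 x 6 mm, 0.15 kg), rad: 0 shut (all start so), 1.4 its stop. The bolt does not lock it. Hinge line along the block's y, free edge towards the robot (block's -x). It swings freely and falls shut when let go, from any angle
- cap_right_bar (a point): middle of the right-hand (-y) cover's handle bar: black, round, 10 mm thick, along the block's y, 58 mm clear between its two arms, 35 mm of clear gap between bar and cover edge; 100 mm from the hinge line in the plane of the cover, 53 mm above the bench when shut, open air below it; rises and swings away from the robot as the cover opens
- cap_right_hinge (a point): middle of the right-hand (-y) cover's hinge line, fixed, 53 mm above the block's origin
- parts_bin: bystander: blue open bin 120 x 100 x 60 mm high with steel clips in it; origin under its centre; loose, leave alone
- wrench: bystander: open-ended wrench 180 mm long lying on the bench behind the blocks; loose, leave alone
- oil_jar: bystander: white plastic bottle with red cap, 60 mm wide, 110 mm high; origin under its centre; loose, leave alone
There are look-alikes about, which are no part of the job. What is shaped like the block_right but orange is not meant.

How it is judged:
By the outcome, as a careful person would: the job done as asked, in the order asked, and still so for the second after the job is handed in, while the arm keeps its last pose, push and grip.
It also fails if it takes over 48 s, if anything falls off the work surface, if the arm or the gripper's body presses on something with over 40 N, if the wrist force passes 120 N, or if a joint passes its speed limit or range.

## Working session

There is one attempt and no reset: what is moved stays moved. The work goes in short steps, Python scripts to look and compute and a tool call to move; the robot and the scene stay as the last step left them, time stands still between calls to the robot, and variables do not carry over. Pictures are saved under pics/ and viewed, about 8 in all and at most 12, crops included, and the job is handed in when it is done.

Besides the shell and the picture viewer there is one more tool, called after "Emit:" as name(argument=value, ...) on one line, values as JSON. jog_arm: Moves the arm, as the interface text tells. Its arguments: {"type":"object","properties":{"moves":{"type":"array","items":{"type":"array","items":{"type":"array","items":{"type":"number"}}}},"squeeze":{"type":"number"}},"required":["moves"]}

```bash
ls; mkdir -p pics; python3 - <<'E'
from rig import *
import cv2
print(finger_overhang); s=state(); print(s)
for n in("scene","side"):
    c=capture(n); cv2.imwrite(f"pics/{n}0.png",c["color"][:,:,::-1]); print(n,c["fx"],c["cx"],c["cy"],c["cam_to_world"].round(3).tolist() if hasattr(c["cam_to_world"],'round') else c["cam_to_world"])
E
```

```text
pics
0.011
{'clock': 0.0, 'qpos': array([-2.11375913e+00,  1.51683382e+01,  9.19819808e+01,  8.02165324e-04,
        7.29777537e+01, -2.11365242e+00]), 'joint_vel': array([ 0.00190691, -0.01911369, -0.05644098,  0.07638528, -0.0113552 ,
       -0.09439041]), 'effort': array([-9.59501231e-04, -5.02113855e+01, -3.56871557e+01,  7.25938403e-02,
        2.92220683e-02, -1.93505334e-04]), 'tool_pos': array([6.74302594e-01, 3.36640399e-05, 2.48390785e-01]), 'eef_rot': array([[ 6.08303823e-06,  9.99997506e-01, -2.23327411e-03],
       [ 9.99999995e-01, -5.86905231e-06,  9.58236721e-05],
       [ 9.58103260e-05, -2.23327468e-03, -9.99997502e-01]]), 'contact_force': array([-0.51128758,  0.15960068,  0.50949836]), 'wrist_torque': array([-0.04316799, -0.02219599, -0.01752385]), 'width': 0.0884479948081938}
scene 476.7389136270246 319.1921330370628 198.33044467463247 [[-0.48, 0.578, -0.66, 1.325], [0.877, 0.31, -0.367, 0.437], [-0.008, -0.755, -0.655, 0.834], [0.0, 0.0, 0.0, 1.0]]
side 376.6109608913421 319.19939063482036 199.68241929163062 [[0.73, -0.357, 0.582, 0.118], [-0.683, -0.373, 0.628, -0.508], [-0.007, -0.856, -0.516, 0.475], [0.0, 0.0, 0.0, 1.0]]
```

View pics/scene0.png

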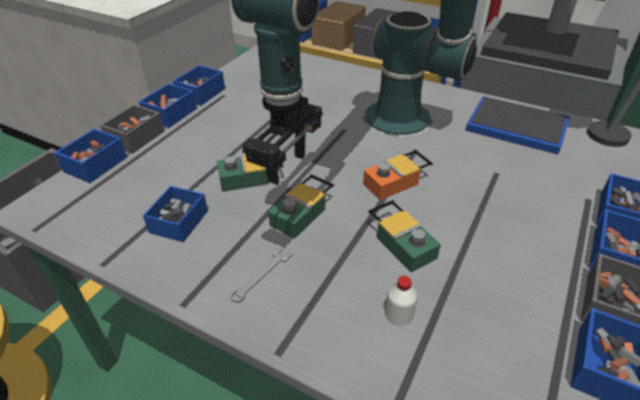

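View pics/side0.png

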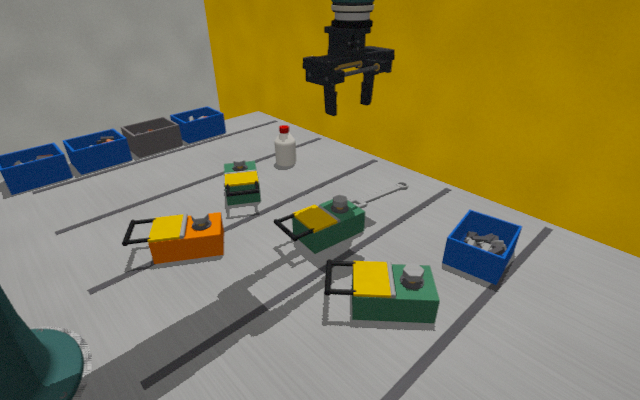

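The scene view shows the green blocks at about (243,172) right, (297,208) middle and (408,240) left. The orange look-alike is at (392,178). In the side view the green blocks' covers are at (372,279) right, (315,219) middle and (241,180) left, and the orange one is at (168,228), which I'm rejecting. Bystanders in the scene view are the bin (176,212), the wrench (262,277) and the bottle (401,302).

```bash
cat > h.py <<'E'
import numpy as np, cv2
from rig import *
def rays(c,px):
    px=np.asarray(px,float).reshape(-1,2); T=np.array(c["cam_to_world"])
    d=np.c_[(px[:,0]-c["cx"])/c["fx"],(px[:,1]-c["cy"])/c["fy"],np.ones(len(px))]
    return T[:3,3],d@T[:3,:3].T
def plane(c,px,z):
    o,d=rays(c,px); return o+d*((z-o[2])/d[:,2])[:,None]
def proj(c,p):
    T=np.linalg.inv(np.array(c["cam_to_world"])); q=np.atleast_2d(p)@T[:3,:3].T+T[:3,3]
    return np.c_[q[:,0]/q[:,2]*c["fx"]+c["cx"],q[:,1]/q[:,2]*c["fy"]+c["cy"]]
E
python3 - <<'E'
from h import *
blk={}
pics=[]
for n,seeds in(("side",dict(right=(372,279),mid=(315,219),left=(241,180))),("scene",dict(right=(251,161),mid=(303,192),left=(398,224)))):
    c=capture(n); im=c["color"]; hsv=cv2.cvtColor(im,cv2.COLOR_RGB2HSV)
    m=cv2.inRange(hsv,(18,150,60),(34,255,255))
    k,L,st,_=cv2.connectedComponentsWithStats(m)
    vis=im.copy()
    for b,s in seeds.items():
        l=L[s[1],s[0]]; 
        if not l: print(n,b,"no");continue
        ct=max(cv2.findContours((L==l).astype(np.uint8),cv2.RETR_EXTERNAL,cv2.CHAIN_APPROX_NONE)[0],key=len)
        P=plane(c,ct,0.056)
        (cx,cy),(w,h),a=cv2.minAreaRect((P[:,:2]*1000).astype(np.float32))
        bx=cv2.boxPoints(((cx,cy),(w,h),a)); 
        # block x axis: short side direction, pointing +x
        e=[bx[1]-bx[0],bx[2]-bx[1]]; e.sort(key=np.linalg.norm)
        u=e[0]/np.linalg.norm(e[0]); u=u if u[0]>0 else -u
        o=np.array([cx,cy])/1000+u*0.031
        yaw=np.degrees(np.arctan2(u[1],u[0]))
        print(n,b,st[l,4],np.round([w,h],1),"origin",o.round(4),"yaw",yaw.round(1))
        pts=np.array([[*(o+u*.034),.0745],[*(o-u*.1),.053]])
        for q in proj(c,pts): cv2.circle(vis,tuple(int(v) for v in q.round()),1,(255,0,255),-1)
    pics.append(vis[120:340,200:460] if n=="side" else vis[110:330,200:460])
cv2.imwrite("pics/a.png",cv2.resize(np.hstack(pics),None,fx=1.5,fy=1.5,interpolation=cv2.INTER_CUBIC)[:,:,::-1])
E
```

```text
side right 1278 [82.1 57.4] origin [ 0.5056 -0.2544] yaw -46.4
side mid 683 [82.  60.8] origin [ 0.5668 -0.045 ] yaw -6.7
side left 409 [66.6 75.5] origin [0.5396 0.229 ] yaw 59.0
scene right no
scene mid 296 [75.6 48.7] origin [ 0.5714 -0.0404] yaw -6.5
scene left 455 [50. 74.] origin [0.5439 0.2315] yaw 61.4
```

View pics/a.png

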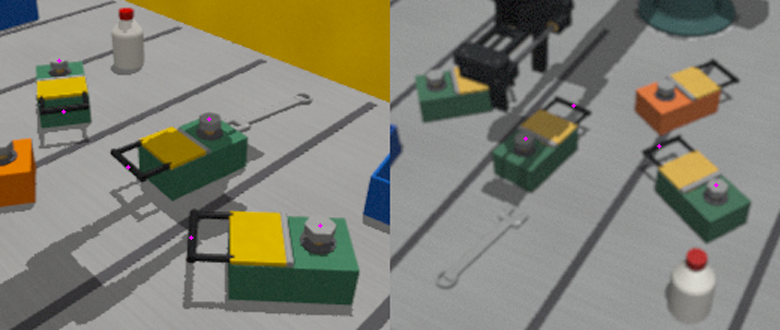

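The projected points land on the bolts and bars in both views, and the sizes agree to a few mm. Next I'll tap the middle bolt with the jaws shut.

Emit:
jog_arm(moves=[[[0, -1.57, -2.43, 2, 0, 0, 0], [0, -1.57, -2.43, 3.5, 0, 0, 0], [0, -1.57, -2.43, 4.7, 0, 0, 0], [0, -1.57, -2.43, 5.1, 0, 0, 0], [0, -1.57, -2.43, 5.1, 0, 0, 0], [0, -1.57, -2.43, 5.1, 0, 0, 0], [0, -1.57, -2.43, 5.1, 0, 0, 0]]], squeeze=20)

```text
clock: 0.9
tool_pos: [0.6047, -0.0471, 0.0995]
eef_rot: [[-0.0, 1.0, 0.005], [1.0, 0.0, -0.0], [-0.0, 0.005, -1.0]]
contact_force: [-0.2, -0.1, 0.7]
width: 0.0343
```

Emit:
jog_arm(moves=[[[0, 0, 0, 0, 0, 0, 0], [0, 0, 0, 0, 0, 0, 0], [0, 0, 0, 0, 0, 0, 0], [0, 0, 0, 0.2, 0, 0, 0], [0, 0, 0, 0.3, 0, 0, 0], [0, 0, 0, 0.3, 0, 0, 0]]])

```text
clock: 1.5
tool_pos: [0.6013, -0.047, 0.0866]
eef_rot: [[-0.0, 1.0, -0.002], [1.0, 0.0, 0.0], [0.0, -0.002, -1.0]]
contact_force: [0.0, 0.5, -0.3]
width: 0.0004
```

```bash
python3 - <<'E'
from h import *
a=capture("side")["color"][130:290,260:480]; b=capture("scene")["color"][110:270,200:420]
cv2.imwrite("pics/b.png",cv2.resize(np.hstack([a,b]),None,fx=1.8,fy=1.8,interpolation=cv2.INTER_CUBIC)[:,:,::-1])
s=state();print(s["tool_pos"],s["contact_force"],s["width"])
E
```

```text
[ 0.60171132 -0.04707861  0.08719364] [ 0.59323506  0.50921853 -0.06608128] 0.00043987015744305233
```

View pics/b.png

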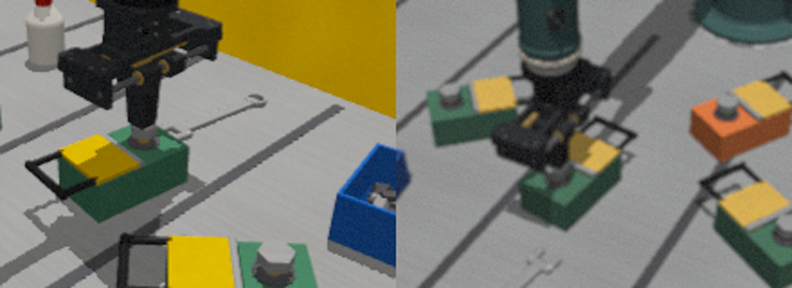

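The closed tips stand centred over the middle bolt head, about 2 mm above it. Now I'll press in small steps.

Emit:
jog_arm(moves=[[[0, 0, 0, 0.05, 0, 0, 0], [0, 0, 0, 0.1, 0, 0, 0], [0, 0, 0, 0.15, 0, 0, 0], [0, 0, 0, 0.15, 0, 0, 0]]])

```text
clock: 2.0
tool_pos: [0.6024, -0.0472, 0.0853]
eef_rot: [[-0.0, 1.0, 0.0], [1.0, 0.0, -0.0], [-0.0, 0.0, -1.0]]
contact_force: [-4.6, 0.2, 11.7]
width: 0.0001
```

Emit:
jog_arm(moves=[[[0, 0, 0, 0.05, 0, 0, 0], [0, 0, 0, 0.1, 0, 0, 0], [0, 0, 0, 0.1, 0, 0, 0]]])

```text
clock: 2.3
tool_pos: [0.6025, -0.0472, 0.0851]
eef_rot: [[-0.0, 1.0, 0.0], [1.0, 0.0, -0.0], [-0.0, 0.0, -1.0]]
contact_force: [-12.0, 0.0, 26.6]
width: 0.0006
```

The middle bolt is tight: no give at 27 N. Moving to the right one.

Emit:
jog_arm(moves=[[[0, 0, 0, -1.3, 0, 0, 0], [0, -1.5, -0.5, -1.5, 0, 0, 0], [0, -3, -1, -1.5, 0, 0, 0], [0, -4.5, -1.4, -1.5, 0, 0, 0], [0, -6, -1.9, -1.5, 0, 0, 0], [0, -7.5, -2.3, -1.5, 0, 0, 0], [0, -7.73, -2.4, -1.2, 0, 0, 0], [0, -7.73, -2.4, -0.7, 0, 0, 0]]])

```text
clock: 3.1
tool_pos: [0.5305, -0.281, 0.1018]
eef_rot: [[0.003, 1.0, 0.003], [1.0, -0.003, -0.001], [-0.001, 0.003, -1.0]]
contact_force: [0.4, 0.5, 0.1]
width: 0.0004
```

Emit:
jog_arm(moves=[[[0, 0, 0, 0, 0, 0, 0], [0, 0, 0, 0.25, 0, 0, 0], [0, 0, 0, 0.35, 0, 0, 0], [0, 0, 0, 0.35, 0, 0, 0], [0, 0, 0, 0.35, 0, 0, 0]]])

```text
clock: 3.6
tool_pos: [0.5305, -0.2783, 0.0908]
eef_rot: [[-0.001, 1.0, 0.0], [1.0, 0.001, -0.0], [-0.0, 0.0, -1.0]]
contact_force: [0.8, -0.9, -0.4]
width: 0.0004
```

```bash
python3 - <<'E'
from h import *
a=capture("side")["color"][180:340,280:500]; b=capture("scene")["color"][90:250,150:370]
cv2.imwrite("pics/c.png",cv2.resize(np.hstack([a,b]),None,fx=1.8,fy=1.8,interpolation=cv2.INTER_CUBIC)[:,:,::-1])
s=state();print(s["tool_pos"],s["contact_force"],s["width"])
E
```

```text
[ 0.53058942 -0.27874531  0.09114574] [0.10805599 0.37087597 0.00710071] 0.0005533839953825562
```

View pics/c.png

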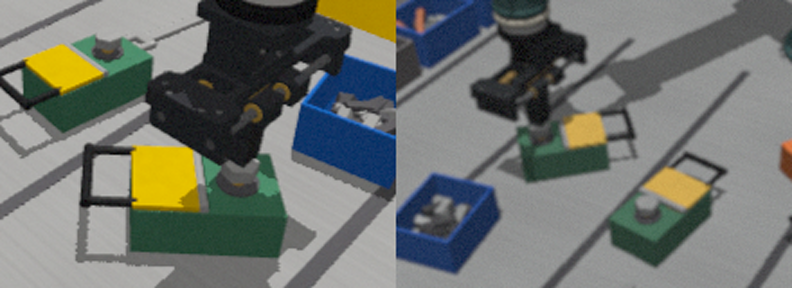

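The tips are over the right bolt, about 5 mm above it. The bin is well clear of the gripper body.

Emit:
jog_arm(moves=[[[0, 0, 0, 0.1, 0, 0, 0], [0, 0, 0, 0.15, 0, 0, 0], [0, 0, 0, 0.2, 0, 0, 0], [0, 0, 0, 0.25, 0, 0, 0], [0, 0, 0, 0.25, 0, 0, 0]]])

```text
clock: 4.2
tool_pos: [0.5301, -0.279, 0.0833]
eef_rot: [[0.0, 1.0, 0.0], [1.0, -0.0, 0.0], [0.0, 0.0, -1.0]]
contact_force: [-1.0, 0.9, 2.0]
width: 0.0002
```

Emit:
jog_arm(moves=[[[0, 0, 0, 0.05, 0, 0, 0], [0, 0, 0, 0.1, 0, 0, 0], [0, 0, 0, 0.15, 0, 0, 0], [0, 0, 0, 0.15, 0, 0, 0]]])

```text
clock: 4.6
tool_pos: [0.5301, -0.279, 0.0784]
eef_rot: [[0.0, 1.0, 0.0], [1.0, -0.0, -0.0], [-0.0, 0.0, -1.0]]
contact_force: [0.1, -0.1, 1.4]
width: 0.0004
```

Emit:
jog_arm(moves=[[[0, 0, 0, 0.05, 0, 0, 0], [0, 0, 0, 0.1, 0, 0, 0], [0, 0, 0, 0.15, 0, 0, 0], [0, 0, 0, 0.15, 0, 0, 0]]])

```text
clock: 5.0
tool_pos: [0.5303, -0.2791, 0.0778]
eef_rot: [[-0.0, 1.0, -0.0], [1.0, 0.0, -0.0], [-0.0, -0.0, -1.0]]
contact_force: [-9.3, 4.6, 24.0]
width: 0.0007
```

The right bolt is the loose one: it went down 8 mm at about 2 N and met a hard stop (24 N at tip height 0.067). Next I'll lift, turn the jaws across the right handle bar (yaw -46°) and hover over it.

Emit:
jog_arm(moves=[[[0, 0, 0, -1.5, 0, 0, 0], [0.28, 0.3, -0.3, -1.8, 0, 0, 6], [0.28, 0.9, -0.9, -1.8, 0, 0, 14], [0.28, 1.5, -1.5, -1.8, 0, 0, 22], [0.28, 2.1, -2.1, -1.8, 0, 0, 30], [0.28, 2.8, -2.7, -1.8, 0, 0, 38], [0.28, 3.23, -3.13, -1.6, 0, 0, 46], [0.28, 3.23, -3.13, -1.2, 0, 0, 46]]])

```text
clock: 5.8
tool_pos: [0.435, -0.181, 0.1099]
eef_rot: [[0.719, 0.695, 0.0], [0.695, -0.719, -0.0], [0.0, 0.0, -1.0]]
contact_force: [-0.1, -0.8, 0.4]
width: 0.0249
```

Emit:
jog_arm(moves=[[[0.28, 0, 0, 0, 0, 0, 0], [0.28, 0, 0, 0, 0, 0, 0], [0.28, 0, 0, 0, 0, 0, 0]]])

```text
clock: 6.1
tool_pos: [0.4371, -0.1829, 0.1104]
eef_rot: [[0.719, 0.695, 0.001], [0.695, -0.719, -0.0], [0.0, 0.001, -1.0]]
contact_force: [0.5, -0.8, -0.6]
width: 0.0244
```

```bash
python3 - <<'E'
from h import *
a=capture("side")["color"][150:340,260:480]; b=capture("wrist")["color"]
cv2.imwrite("pics/d.png",np.hstack([cv2.resize(a,(440,380),interpolation=cv2.INTER_CUBIC),b[10:390,140:500]])[:,:,::-1])
s=state();print(s["tool_pos"],s["eef_rot"].round(3),s["contact_force"],s["width"])
E
```

```text
[ 0.43706258 -0.18280117  0.11054131] [[ 0.719  0.695  0.001]
 [ 0.695 -0.719 -0.   ]
 [ 0.     0.001 -1.   ]] [-0.4690307   0.0171015  -0.03199912] 0.024438080359691118
```

View pics/d.png

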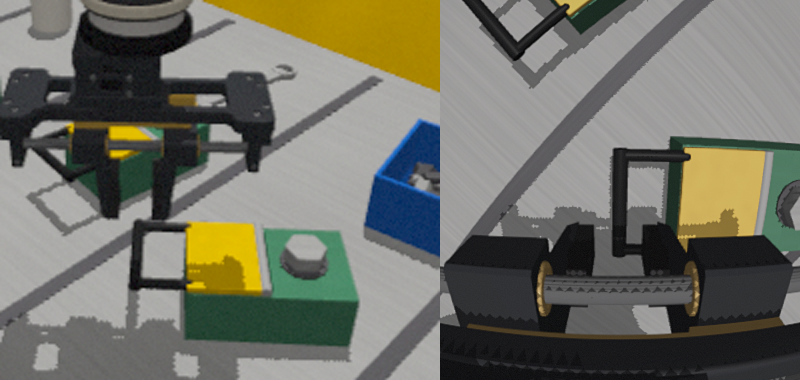

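```bash
python3 - <<'E'
from h import *
c=capture("wrist"); T=np.array(c["cam_to_world"])
def ray(px,z):
    v=np.array([px[0]-c["cx"],px[1]-c["cy"]])/c["fx"]; r=np.linalg.norm(v)
    d=T[:3,:3]@np.r_[v/r*np.sin(r),np.cos(r)]; return T[:3,3]+d*(z-T[2,3])/d[2]
a=ray((320,164),.053); b=ray((318,258),.053)
print(a,b,(a+b)/2,np.linalg.norm(a-b),np.degrees(np.arctan2(*(a-b)[:2]))-90)
s=state(); R=s["eef_rot"]; print("offset tool",R.T@((a+b)/2-s["tool_pos"]))
E
```

```text
[ 0.46404807 -0.15807428  0.053     ] [ 0.41603109 -0.20266943  0.053     ] [ 0.44003958 -0.18037186  0.053     ] 0.06553135099376421 -42.88399789910032
offset tool [0.00387086 0.00046711 0.05751594]
```

The wrist view puts the bar within 4 mm along and 0.5 mm across of the jaw centre, with the measured length and yaw as expected. Now down and grip.

Emit:
jog_arm(moves=[[[0.28, 0.1, 0, 0.7, 0, 0, 0], [0.28, 0.1, 0, 1.4, 0, 0, 0], [0.28, 0.1, 0, 2.08, 0, 0, 0], [0.28, 0.1, 0, 2.08, 0, 0, 0], [0, 0.1, 0, 2.08, 0, 0, 0], [0, 0.1, 0, 2.08, 0, 0, 0], [0, 0.1, 0, 2.08, 0, 0, 0]]], squeeze=12)

```text
clock: 6.95
tool_pos: [0.4402, -0.1814, 0.0495]
eef_rot: [[0.719, 0.695, 0.004], [0.695, -0.719, -0.003], [0.001, 0.005, -1.0]]
contact_force: [0.5, -3.5, -1.3]
width: 0.0092
```

Emit:
jog_arm(moves=[[[0, 0, 0.01, -0.29, 0, 0, 0], [0, 0, 0.05, -0.58, 0, 0, 0], [0, 0, 0.11, -0.86, 0, 0, 0], [0, 0, 0.2, -1.14, 0, 0, 0], [0, 0, 0.2, -1.14, 0, 0, 0]]])

```text
clock: 7.45
tool_pos: [0.4452, -0.1866, 0.0847]
eef_rot: [[0.719, 0.695, 0.006], [0.695, -0.719, -0.005], [0.001, 0.007, -1.0]]
contact_force: [2.6, -5.6, -5.0]
width: 0.0098
```

```bash
python3 - <<'E'
from h import *
a=capture("side")["color"][150:340,260:480]; b=capture("wrist")["color"]
cv2.imwrite("pics/e.png",np.hstack([cv2.resize(a,(440,380),interpolation=cv2.INTER_CUBIC),b[10:390,140:500]])[:,:,::-1])
s=state();print(s["tool_pos"],s["contact_force"],s["wrist_torque"],s["width"])
E
```

```text
[ 0.44496515 -0.18640815  0.08398516] [ 3.71812417 -7.22272455 -3.96127573] [-0.90442699 -0.52758178 -0.02968638] 0.009362304764948986
```

View pics/e.png

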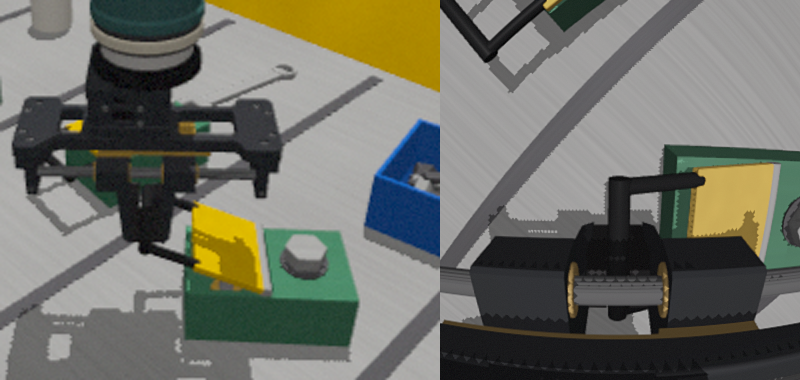

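The cover follows, at about 20°. The tool is being pulled about 8 N toward the hinge, so I'll bias that way slightly and continue to 50°.

Emit:
jog_arm(moves=[[[0, 0, 0.15, -0.27, 0, 0, 0], [0, 0, 0.3, -0.53, 0, 0, 0], [0, 0, 0.45, -0.77, 0, 0, 0], [0, 0, 0.63, -1.0, 0, 0, 0], [0, 0, 0.83, -1.22, 0, 0, 0], [0, 0, 1.04, -1.41, 0, 0, 0], [0, 0, 1.04, -1.41, 0, 0, 0]]])

```text
clock: 8.25
tool_pos: [0.4661, -0.209, 0.1248]
eef_rot: [[0.719, 0.695, 0.004], [0.695, -0.719, -0.004], [0.0, 0.006, -1.0]]
contact_force: [6.9, -6.2, -14.6]
width: 0.0089
```

Emit:
jog_arm(moves=[[[0, 0, 0.26, -0.14, 0, 0, 0], [0, 0, 0.5, -0.28, 0, 0, 0], [0, 0, 0.5, -0.28, 0, 0, 0], [0, 0, 0.5, -0.28, 0, 0, 0]]])

```text
clock: 8.65
tool_pos: [0.4745, -0.2178, 0.1328]
eef_rot: [[0.719, 0.695, -0.0], [0.695, -0.719, -0.0], [-0.0, 0.0, -1.0]]
contact_force: [-0.5, -3.4, -4.7]
width: 0.009
```

```bash
python3 - <<'E'
from h import *
a=capture("side")["color"][150:340,260:480]; b=capture("scene")["color"][80:270,150:370]
cv2.imwrite("pics/f.png",np.hstack([cv2.resize(x,(400,345),interpolation=cv2.INTER_CUBIC) for x in(a,b)])[:,:,::-1])
s=state();print(s["tool_pos"],s["contact_force"],s["wrist_torque"],s["width"],s["clock"])
u=np.array([.69,-.724]);o=np.array([.5056,-.2544]);d=(o-s["tool_pos"][:2])@u
for off in(0,.008):
    z=s["tool_pos"][2]+off-.053; print("radius",np.hypot(d,z),"angle",np.degrees(np.arctan2(z,d)))
E
```

```text
[ 0.47425009 -0.21756088  0.13261184] [-0.51822446 -3.82181386 -5.84339427] [-0.46487204  0.05299755 -0.02512599] 0.00891840668015085 8.75
radius 0.09311938855774202 angle 58.75352035992057
radius 0.1000450395753961 angle 61.130772659682016
```

View pics/f.png

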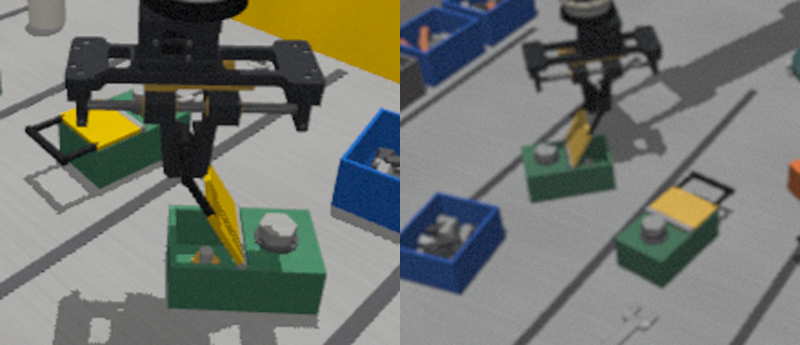

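The cover stands open and the lock nut is exposed, with the bar between the pads. The near bar corner is at side pixel (363,249), which I'll use to check the angle independently of the tool pose.

```bash
python3 - <<'E'
from h import *
c=capture("side"); O,D=rays(c,[(363.4,249.1),(362.4,247.5),(364.4,250.5)])
for y in(-46.4,-47.1):
    t=np.radians(y);u=np.array([np.cos(t),np.sin(t),0]);v=np.array([-u[1],u[0],0]);h=np.array([.5056,-.2544,.053])
    for d in D:
        k=((h-.032*v-O)@v)/(d@v); p=O+k*d-h; print(y,"r",np.hypot(p@u,p[2]).round(4),"ang",np.degrees(np.arctan2(p[2],-p@u)).round(1),"z",(p[2]+.053).round(4))
s=state(); print(s["tool_pos"],s["contact_force"],s["width"])
E
```

```text
-46.4 r 0.0983 ang 61.0 z 0.139
-46.4 r 0.1016 ang 61.0 z 0.1418
-46.4 r 0.0954 ang 61.1 z 0.1365
-47.1 r 0.0977 ang 61.1 z 0.1385
-47.1 r 0.1009 ang 61.1 z 0.1413
-47.1 r 0.0948 ang 61.2 z 0.1361
[ 0.47420348 -0.21754607  0.13258863] [ 0.9237899  -3.15650674 -5.67582631] 0.008954881315326253
```

Emit:
jog_arm(moves=[[[0, 0, 0, 0, 0, 0, 0], [0, 0, 0, 0, 0, 0, 0], [0, 0, 0, 0, 0, 0, 0], [0, 0, 0, 0, 0, 0, 0], [0, 0, 0, 0, 0, 0, 0], [0, 0, 0, 0, 0, 0, 0]]], squeeze=18)

```text
clock: 9.4
tool_pos: [0.4744, -0.2176, 0.1327]
eef_rot: [[0.719, 0.695, -0.001], [0.695, -0.719, -0.0], [-0.0, -0.0, -1.0]]
contact_force: [-1.7, -4.1, -4.9]
width: 0.0085
```

```bash
python3 -c "
from rig import *
s=state();print(s['tool_pos'],s['contact_force'],s['width'],s['clock']);print(sign_off())"
```

```text
[ 0.47438757 -0.2176215   0.13266071] [-1.70240055 -4.06113491 -4.93421898] 0.008501774735960498 9.4
the job is handed in; nothing more can be done
None
```

The loose bolt was on the right-hand green block. I pushed it fully down, and the arm is holding that block's cover open at about 61°. The job is handed in.

- **Tapping:** The middle bolt was tight, giving almost nothing at 27 N. The right bolt sank 8 mm under about 2 N and met a hard stop at 24 N. I did not need to tap the left bolt.
- **Cover:** The camera put the angle at 61° with the bar 0.10 m from the hinge. The arm's own pose agreed at about 61°. The grip is set to 18 N, and the pose was steady over the last 0.6 s with about 7 N on the tool.
- **Bystanders:** I did no separate check on the bin, wrench and bottle, but the arm went nowhere near them. The middle and left covers were never touched.
- **Small disagreement:** The jaw opening reads 8.5 mm on a 10 mm bar. The pictures show the bar between the pads.

The clock stood at 9.4 s at hand-in.

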